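# Work a seized eyepiece out of its stand

## Task

The eyepiece in the steel stand has seized: its side pin is caught by ridges of hard old cement on alternate sides of the socket's keyway, so a straight pull only picks up the stand. Work the eyepiece out by twisting it back and forth while pulling up lightly, without ever lifting the stand by as much as a centimetre; then stand it upright on the flat packet of lens tissue and let go. Leave the other things where they are.

Things in the scene. Friction and masses are not known exactly. Their poses are not given: they have to be found in the camera images.
- eyepiece: Black round microscope eyepiece on a bare steel foot, 62 mm tall, 113 g. z up; the origin lies on its axis 14 mm above its underside (the foot: 24 mm across, flat) and 48 mm below its top. The head to grip is the upper 26 mm, 34 mm across. At the start it is fully down in the socket, 34 mm deep, with 28 mm above the rim, yaw within 0.15 rad of the stand's.
- pin_tip (a point): Outer end of the eyepiece's steel side pin: 4 mm thick, level, pointing along the eyepiece's -x, its end 27 mm from the axis and its centre line 4 mm above the underside. It runs in the keyway: yaw relative to the stand is limited to about +-0.38 rad until the eyepiece is out.
- stand_mouth (a point): Centre of the rim of the stand's socket, 48 mm above the worktop when the stand is down; z up. The stand is steel: a round base 92 mm across and a socket tube 48 mm across, with the keyway, an open slot 20 mm wide, along the whole wall on its -x side.
- stand (a joint): Height of the stand above its mat in m, 0 when down. It can only rise straight up (not slide or turn) and drops back. 1.2 kg: a pull over 12 N lifts it. Ridges 2.5 mm thick cross the keyway, undersides 7.5, 16.5, 25.5 mm above the socket floor: the pin passes the first and third only at +0.2 to +0.35 rad (eyepiece yaw minus stand yaw), the second only at -0.2 to -0.35.
- packet: Flat packet of lens tissue, fixed to the worktop, 68 mm (x) by 100 mm (y), 9 mm thick; origin at the centre of its underside, its top 9 mm above it.
- spare_eyepiece: A second eyepiece like the first, without a pin, standing free on the worktop; not to be moved. Origin at the centre of its underside.
- canister: Black round canister, 38 mm across, 57 mm tall, standing on the worktop; not to be moved. Origin at the centre of its underside.
- oil: Small brown dropper bottle, 27 mm across, 83 mm tall; not to be moved. Origin at the centre of its underside.
- carton: Dark red box of slides, 32 x 82 x 30 mm, lying flat; not to be moved. Origin at the centre of its underside.
- cup: Clear specimen cup with a white lid, 58 mm across, 75 mm tall; not to be moved. Origin at the centre of its underside.
Not all that is in view belongs to the job. Leave any orange look-alike of the part that bears stand_mouth alone.

How it is judged:
On the way:
1. the eyepiece is out of the socket, its underside above the rim (z of eyepiece in the frame of stand_mouth above 0.018 m), for 0.1 s.
At the end, for the whole second after the job is handed in: The eyepiece from the stand stands upright (within 7 degrees) and at rest on the packet, its axis within the packet's outline and its underside within 4 mm of the packet's top, and the stand is down on its mat (within 3 mm) (x of eyepiece in the frame of packet between -0.034 and 0.034 m and y of eyepiece in the frame of packet between -0.05 and 0.05 m and z of eyepiece in the frame of packet between 0.02 and 0.027 m and angle between eyepiece's own z axis and vertical below 0.12 rad and linear speed of eyepiece below 0.02 m/s and value of joint stand below 0.003 m); the robot touches nothing.
It fails at once if the stand lifted more than 10 mm off its mat (value of joint stand above 0.01 m).
It fails at once if a bystander moved more than 30 mm (distance of any of spare_eyepiece, canister, oil, carton, cup from where it was at the start of the episode above 0.03 m).
It also fails if it takes over 58 s, if anything falls off the work surface, if the arm or the gripper's body presses on something with over 40 N, if the wrist force passes 120 N, or if a joint passes its speed limit or range.

## Robot

A 6-joint arm with a two-finger parallel gripper is mounted at the origin on a cart in front of the work surface, level with it; the furniture and walls round the work are solid. World frame = base frame: x ahead of the robot, y to its left, z up, the work surface at z = 0. Lengths are in m, angles in rad, forces in N, time in s.
With the tool pointing down it reaches from about 0.25 to 0.725 m from the base axis. Payload 9.7 kg.
Tool frame: the origin (TCP) lies midway between the tips of the shut fingers; the grasp point (between the pads) lies 19 mm behind it; x points along the fingers, y is the direction in which the jaws open and shut, and the axes are right-handed (so a half turn about x gives the same grasp; the last joint's range is limited). The gripper opens to 85 mm and grips with 20 to 120 N. Pads are 22 mm wide; open, the fingers measure 114 mm over their backs; the gripper's body (76 mm by 85 mm) begins 54 mm behind the grasp point. The pads swing forward as they close: fully open they stand 13 mm farther back than shut.
Start: joints at [1.101, 0.087, 0.176, 1.66, 0, 1.571], TCP at [0.249, 0.49, 0.231] pointing down, gripper open.
Joint ranges: [-3.13, 3.13], [-0.85, 1.81], [-1.15, 1.24], [-2.2, 2.28], [-1.44, 1.52], [-3.14, 3.14]. Speed limits (rad/s): [2.22, 2.22, 2.57, 3.14, 3.14, 3.14].

## Interface

Orientations are given as a unit quaternion [x, y, z, w].
In Python, from bench import * gives the robot as it stands. The module is installed in compiled form; this text tells all that it offers.
- The arm moves only by the tool carry_out, never from a script. Its argument "steps" is a list of rows, each a list of 4 numbers: the shift along the world's x, y, z in cm, then the turn about the world's z in degrees. A call has 1 to 5 rows; each row is the pose to reach, as a shift and turn from the pose commanded when the call began; what a row does not reach only later rows make up. A row lasts 1/12 s, in which the tool goes at most 41.7 mm and 7.16 degrees, less where a joint would pass 70% of its speed; a pose out of reach is approached as far as the arm can. A call with a gripper value outside its range is refused whole. "hand" is the opening, from 0 (shut) to 1 (fully open), set as the call begins (left out, the last holds). The fingers move at their own pace and stop on an object; the grip force is fixed at half the most. Time passes only in rows, so rows that repeat a pose let the fingers close. It gives the time, the measured TCP pose, the force and the opening at its end, in the units of the state.
- get_state(): the state, without advancing time (a new reading comes with each control period).
- camera(name): name is "side" or "top"; returns a dict with "color" (384x512x3 uint8, red, green, blue), "fx", "fy", "cx", "cy" (pixels), "eye" and "orientation" of the camera in the world. Camera axes: x right, y down, z forward; pixel columns grow to the right and rows downward; lengths in m; the calibration is good to about 2 mm. A picture is of the moment at which its call begins. There is no depth.
- hand_in(): hands the job in, once; it reports no verdict.
The state is a dict: "t": time; "q": joint angles; "dq": joint speeds; "tau": joint torques, N m; "position": TCP position; "orientation": TCP orientation; "wrist_force": force on the tool from outside, world axes, zero at the start; "wrist_torque": the same for the moment, N m; "grip_width": finger opening in m.
Only numpy, scipy, OpenCV 4.12 (cv2) and the standard library are available. Lean on these libraries where they do the work, as an engineer would, in place of code of your own. Each camera call takes 0.05 s, during which the arm holds its last target.

## Working session

There is one attempt and no reset: what is moved stays moved. The work goes in short steps, Python scripts to look and compute and a tool call to move; the robot and the scene stay as the last step left them, time stands still between calls to the robot, and variables do not carry over. Pictures are saved under pics/ and viewed, and the job is handed in when it is done.

Besides the shell and the picture viewer there is one more tool, called as name([rows], argument=value, ...), one row to a line, values as JSON. carry_out: Moves the arm, as the interface text tells. Its arguments: {"type":"object","properties":{"steps":{"type":"array","items":{"type":"array","items":{"type":"number"}}},"hand":{"type":"number"}},"required":["steps"]}

```bash
mkdir -p pics; cat > h.py <<'E'
from bench import *
import numpy as np, cv2
from scipy.spatial.transform import Rotation as R
def ray(c,u,v):
    d=R.from_quat(c["orientation"]).apply([(u-c["cx"])/c["fx"],(v-c["cy"])/c["fy"],1.0]); return np.array(c["eye"]),d
def onz(c,u,v,z):
    e,d=ray(c,u,v); return e+d*(z-e[2])/d[2]
def proj(c,p):
    q=R.from_quat(c["orientation"]).inv().apply(np.array(p)-np.array(c["eye"])); return c["fx"]*q[0]/q[2]+c["cx"],c["fy"]*q[1]/q[2]+c["cy"]
def save(c,name,crop=None,s=1):
    im=c["color"][:,:,::-1]
    if crop: x0,y0,x1,y1=crop; im=im[y0:y1,x0:x1]
    im=cv2.resize(im,None,fx=s,fy=s,interpolation=cv2.INTER_CUBIC); cv2.imwrite("pics/"+name,im)
E
python3 - <<'E'
from h import *
s=get_state(); print(s["t"],s["position"],s["orientation"],s["grip_width"],s["wrist_force"])
import pickle
for n in("top","side"):
    c=camera(n); save(c,n+"0.png",s=1.5); print(n,c["fx"],c["fy"],c["cx"],c["cy"],c["eye"],c["orientation"]); pickle.dump(dict(c),open(n+"0.pkl","wb"))
E
```

```text
0.0 [0.24887649 0.49020933 0.23059193] [ 0.16411835  0.68780167 -0.1650104   0.68757952] 0.08539011325738007 [-0.02210412  0.30900334 -1.14792043]
top 367.18030479105823 367.18030479105823 248.79515946218473 191.6513145709451 [0.45347527 0.01282176 1.16977587] [-0.70648097  0.70670736 -0.03484609  0.015333  ]
side 410.5039138958511 410.5039138958511 253.84168931864278 189.25725913295742 [0.45540563 1.19579382 0.75065358] [-0.02874842  0.86741476 -0.49668512  0.00830977]
```

View pics/top0.png

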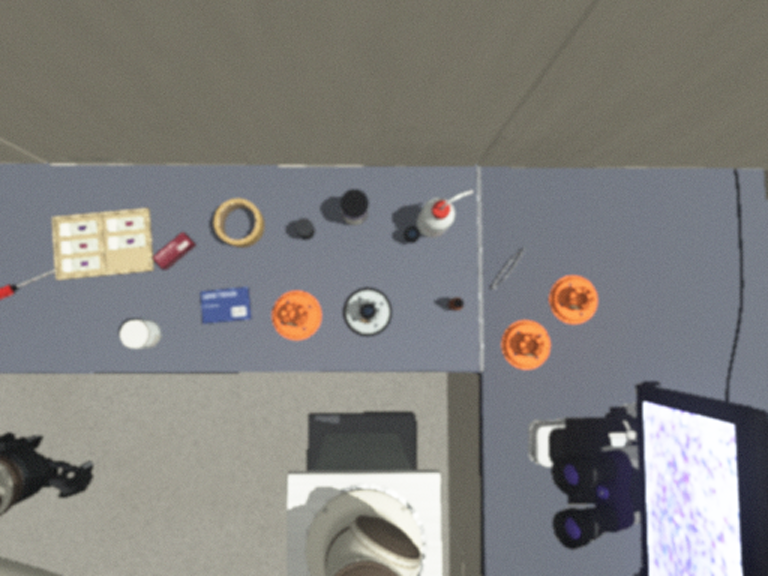

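View pics/side0.png

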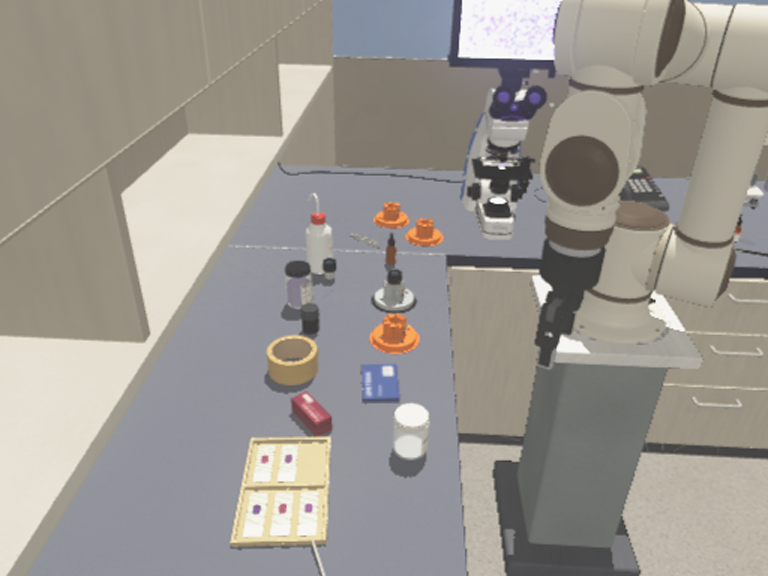

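Candidates, in raw top-view pixels:
- Black head in the steel-coloured stand at (245,207). This fits "steel stand", so it is my choice.
- Small black-topped item at (274,156), likely the spare eyepiece.
- Black canister at (203,153).
- Black-lidded jar at (236,137).
- Orange look-alike stands at (198,210), (382,200) and (351,230). These are to be left alone.

I'll check the choice in close crops.

```bash
python3 - <<'E'
from h import *
import pickle
t=pickle.load(open("top0.pkl","rb"));s=pickle.load(open("side0.pkl","rb"))
a=cv2.resize(t["color"][175:240,205:285,::-1],(640,520),interpolation=cv2.INTER_CUBIC)
cv2.imwrite("pics/tc.png",a)
b=cv2.resize(s["color"][165:225,235:295,::-1],(560,560),interpolation=cv2.INTER_CUBIC)
cv2.imwrite("pics/sc.png",b)
E
```

```text
(no output)
```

View pics/tc.png

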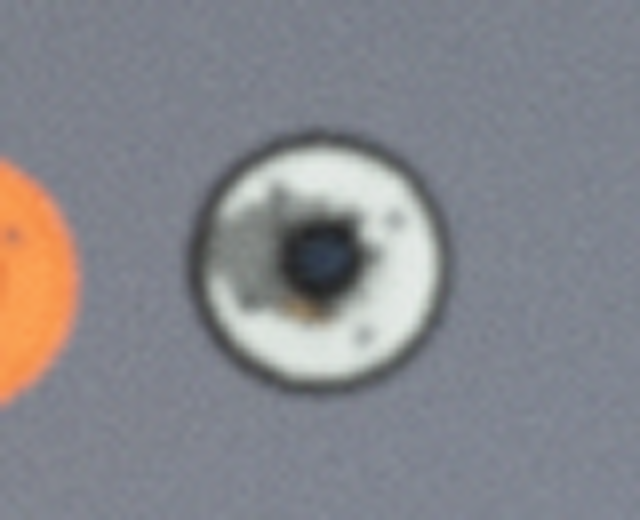

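View pics/sc.png

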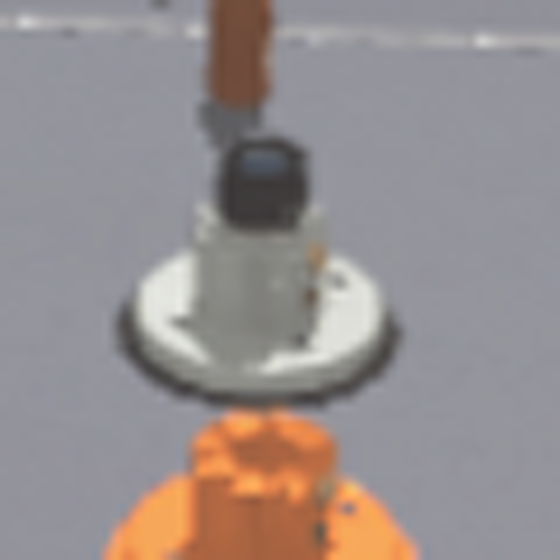

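```bash
python3 - <<'E'
from h import *
import pickle
C={n:pickle.load(open(n+"0.pkl","rb")) for n in("top","side")}
def blobs(m,off=(0,0),mn=15):
    n,l,st,ce=cv2.connectedComponentsWithStats(m.astype(np.uint8))
    return [(st[i],ce[i]) for i in range(1,n) if st[i][4]>=mn]
t=C["top"];im=t["color"].astype(int)
hsv=cv2.cvtColor(t["color"],cv2.COLOR_RGB2HSV)
# stand base: dark outline + bright, ellipse of non-background within crop
crop=hsv[175:240,220:270]; 
m=((crop[...,1]<35)&(crop[...,2]>165))
cs,_=cv2.findContours(m.astype(np.uint8),cv2.RETR_EXTERNAL,cv2.CHAIN_APPROX_NONE)
c=max(cs,key=len);c=cv2.convexHull(c)
e=cv2.fitEllipse(c); u,v=e[0][0]+220,e[0][1]+175; print("base ell",u,v,e[1:], onz(t,u,v,0.010), onz(t,u,v,0.0))
# dark head
g=im[175:240,220:270].max(2)
m=g<75
for st,ce in blobs(m,mn=8): 
    u,v=ce+[220,175]; print("dark",st,u,v,onz(t,u,v,0.076))
# packet blue
m=(hsv[...,0]>105)&(hsv[...,0]<125)&(hsv[...,1]>110)
for st,ce in blobs(m,mn=100):
    print("blue",st,ce)
    if st[4]<2000 and 100<ce[0]<200:
        mm=np.zeros(m.shape,np.uint8); mm[m]=1; mm[:, :st[0]]=0; mm[:,st[0]+st[2]:]=0; mm[:st[1]]=0; mm[st[1]+st[3]:]=0
        pts=np.argwhere(mm)[:,::-1].astype(np.float32); r=cv2.minAreaRect(pts); print(r)
        b=cv2.boxPoints(r); w=np.array([onz(t,*p,0.009) for p in b]); print(w.round(4), w.mean(0))
s=C["side"]; hs=cv2.cvtColor(s["color"],cv2.COLOR_RGB2HSV)
g=s["color"].max(2)[165:205,250:275]
for st,ce in blobs(g<70,mn=8): print("side dark",st+[250,165,0,0,0],ce+[250,165])
st=get_state(); print(R.from_quat(st["orientation"]).as_matrix().round(3))
for nm,(u,v) in dict(oil=(303,202),spare=(274,156),orange=(198,210),can=(203,153)).items(): print(nm,onz(t,u,v,0.04).round(3))
E
```

```text
base ell 245.01652717590332 207.48023223876953 ((27.84406852722168, 28.095279693603516), 163.50982666015625) [ 0.48584262 -0.00726644  0.01      ] [ 0.4861217  -0.00743965  0.        ]
dark [20 28 10 10 70] 244.27142857142857 207.1 [ 0.48513341 -0.0039051   0.076     ]
blue [135 192  31  23 314] [149.39171975 204.22292994]
((150.1384735107422, 203.10769653320312), (19.349416732788086, 30.7606143951416), 82.87498474121094)
[[0.5239 0.3424 0.009 ]
 [0.536  0.2473 0.009 ]
 [0.4756 0.2389 0.009 ]
 [0.4637 0.3337 0.009 ]] [0.49981357 0.29061137 0.009     ]
side dark [259 181   8   8  43] [262.34883721 185.11627907]
[[-0.001  0.453  0.892]
 [-0.001  0.892 -0.453]
 [-1.    -0.001 -0.   ]]
oil [ 0.502 -0.186  0.04 ]
spare [ 0.645 -0.097  0.04 ]
orange [0.477 0.137 0.04 ]
can [0.654 0.123 0.04 ]
```

```bash
python3 - <<'E'
from h import *
import pickle
C={n:pickle.load(open(n+"0.pkl","rb")) for n in("top","side")}
s=C["side"];t=C["top"]
print(proj(s,(.4855,-.0055,.066)),proj(s,(.4855,-.0055,.076)),proj(s,(.4905,-.0055,.076)))
print(proj(t,(.4855,-.0055,.076)),proj(t,(.4855,-.0055,0.01)))
# packet and stand overlay
for n,c in C.items():
    im=cv2.resize(c["color"][:,:,::-1],None,fx=4,fy=4,interpolation=cv2.INTER_CUBIC)
    def circ(x,y,z,r,col):
        a=np.linspace(0,2*np.pi,60); p=np.array([proj(c,(x+r*np.cos(k),y+r*np.sin(k),z)) for k in a]); cv2.polylines(im,[((p+.5)*4).astype(int)],True,col,1)
    x,y=.4855,-.0055
    circ(x,y,0.076,.017,(0,255,0));circ(x,y,0.048,.024,(0,0,255));circ(x,y,0,.046,(255,0,0))
    ps=0.0
    u,v=[int(4*k) for k in proj(c,(x,y,.05))]
    cv2.imwrite(f"pics/ov_{n}.png",im[max(0,v-150):v+150,u-180:u+180])
E
python3 -c "
import cv2,numpy as np
a=cv2.imread('pics/ov_top.png');b=cv2.imread('pics/ov_side.png');cv2.imwrite('pics/ov.png',np.hstack([a,b]))"
```

```text
(np.float64(262.78059524129486), np.float64(184.0366408040032)) (np.float64(262.8556034434927), np.float64(181.4482500270637)) (np.float64(261.3670903194333), np.float64(181.38746502401725))
(np.float64(244.80695333695664), np.float64(206.97656604368103)) (np.float64(244.45711260062134), np.float64(207.5891134702694))
```

View pics/ov.png

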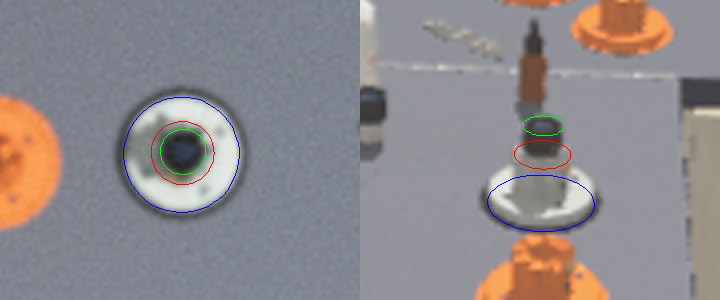

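The choice holds: the black head at top (245,207) and side (263,181) sits in the steel stand, with cement showing in the keyway on the robot side. The overlay puts the stand axis at about (0.4855, -0.0055). Next I move above it.

carry_out([
  [1.6, -3.4, 0, 0],
  [3.2, -6.8, 0, 0],
  [4.8, -10.2, 0, 0],
  [6.4, -13.6, 0, 0],
  [8, -17, 0, 0],
], hand=1)

```text
t: 0.52
position: [0.3291, 0.3188, 0.2309]
orientation: [0.164, 0.688, -0.164, 0.688]
wrist_force: [-0.3, -0.2, -0.3]
grip_width: 0.0853
```

carry_out([
  [1.6, -3.4, 0, 0],
  [3.2, -6.8, 0, 0],
  [4.8, -10.2, 0, 0],
  [6.4, -13.6, 0, 0],
  [8, -17, 0, 0],
])

```text
t: 0.93
position: [0.4092, 0.1486, 0.2311]
orientation: [0.165, 0.688, -0.165, 0.688]
wrist_force: [1.0, -0.0, 0.2]
grip_width: 0.0853
```

carry_out([
  [1.6, -3.2, -1, 0],
  [3.2, -6.4, -2, 0],
  [4.8, -9.6, -4, 0],
  [6.4, -12.8, -6, 0],
  [7.6, -15.5, -8, 0],
])

```text
t: 1.35
position: [0.4856, -0.0069, 0.1502]
orientation: [0.165, 0.687, -0.165, 0.688]
wrist_force: [0.7, -0.4, -0.2]
grip_width: 0.0853
```

```bash
python3 - <<'E'
from h import *
s=get_state(); print(s["t"],s["q"],s["position"],s["wrist_force"],s["wrist_torque"]); M=R.from_quat(s["orientation"]).as_matrix(); print(M.round(3))
E
```

```text
1.35 [-1.40674516e-02 -8.22743101e-02 -1.50095407e-01  1.50265817e+00
 -1.38242128e-04  4.56603162e-01] [ 0.48561681 -0.00687124  0.15023737] [ 0.65108239 -0.42668444 -0.17568297] [0.03922504 0.02701044 0.04056324]
[[ 0.     0.453  0.891]
 [-0.     0.891 -0.453]
 [-1.     0.     0.   ]]
```

carry_out([
  [0, 0.1, -3, 0],
  [0, 0.1, -6, 0],
  [0, 0.1, -8, 0],
  [0, 0.1, -9.5, 0],
  [0, 0.1, -10, 0],
])

```text
t: 1.77
position: [0.4833, -0.0037, 0.0483]
orientation: [0.164, 0.689, -0.165, 0.686]
wrist_force: [-0.5, -1.0, 0.4]
grip_width: 0.0858
```

```bash
python3 - <<'E'
from h import *
s=get_state(); print(s["position"],s["wrist_force"])
a=camera("side"); b=camera("top")
A=cv2.resize(a["color"][150:220,225:305,::-1],(400,350),interpolation=cv2.INTER_CUBIC);B=cv2.resize(b["color"][170:240,205:285,::-1],(400,350),interpolation=cv2.INTER_CUBIC)
cv2.imwrite("pics/d1.png",np.hstack([A,B]))
E
```

```text
[ 0.48329108 -0.00371041  0.04830328] [-0.45972175 -1.03312704  0.42427306]
```

View pics/d1.png

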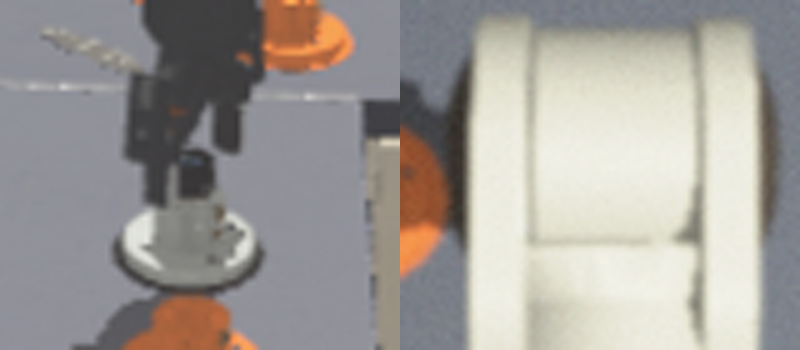

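The fingers straddle the head, with the near finger at about (155,185) and the far one at (228,125) in the left crop. The robot hides the top view. I'll close now.

carry_out([
  [0, 0, 0, 0],
  [0, 0, 0, 0],
  [0, 0, 0, 0],
  [0, 0, 0, 0],
  [0, 0, 0, 0],
], hand=0)

```text
t: 2.28
position: [0.4853, -0.0039, 0.0523]
orientation: [0.164, 0.687, -0.165, 0.688]
wrist_force: [-2.5, -1.9, 4.8]
grip_width: 0.0316
```

```bash
python3 - <<'E'
from h import *
s=get_state(); print(s["t"],s["position"],s["wrist_force"],s["wrist_torque"],s["grip_width"])
E
```

```text
2.2833 [ 0.48531153 -0.00393997  0.05225971] [-2.53331915 -1.9193909   4.83348412] [-0.24808387  0.44434273 -0.04062957] 0.03158124273439828
```

carry_out([
  [0, 0, 0, 0],
  [0, 0, 0, 0],
  [0, 0, 0, 0],
])

```text
t: 2.53
position: [0.4853, -0.0039, 0.0523]
orientation: [0.164, 0.687, -0.165, 0.688]
wrist_force: [-1.0, -1.7, 5.7]
grip_width: 0.0317
```

```bash
cat > st.py <<'E'
from h import *
s=get_state(); M=R.from_quat(s["orientation"]).as_matrix()
print("t",round(s["t"],2),"p",s["position"].round(4),"F",s["wrist_force"].round(2),"T",s["wrist_torque"].round(3),"w",round(s["grip_width"],4),"yaw",round(np.degrees(np.arctan2(-M[0,1],M[1,1])),2),"tilt",M[:,0].round(3))
E
python3 st.py
python3 - <<'E'
from h import *
a=camera("side")
A=cv2.resize(a["color"][150:220,225:305,::-1],(640,560),interpolation=cv2.INTER_CUBIC)
cv2.imwrite("pics/d2.png",A)
E
```

```text
t 2.53 p [ 0.4853 -0.0039  0.0523] F [-1.04 -1.66  5.66] T [-0.388  0.345 -0.016] w 0.0317 yaw -26.93 tilt [ 0.001 -0.001 -1.   ]
```

View pics/d2.png

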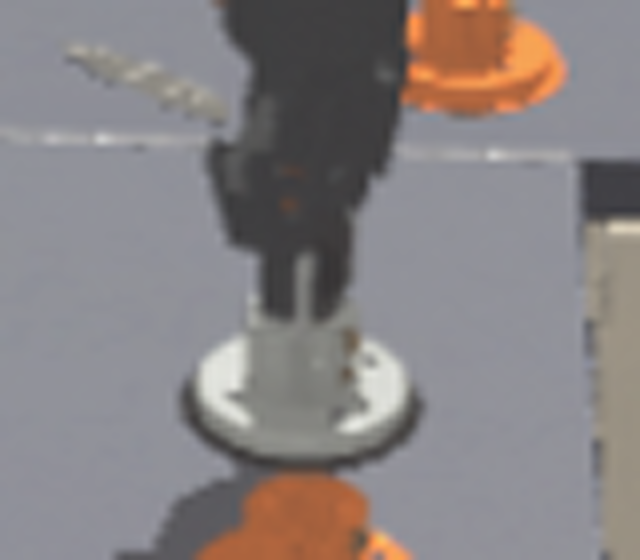

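carry_out([
  [0, 0, 0.2, 0],
  [0, 0, 0.2, 0],
  [0, 0, 0.2, 4],
  [0, 0, 0.2, 8],
  [0, 0, 0.2, 8],
])

```text
t: 3.0
position: [0.4849, -0.0041, 0.0533]
orientation: [0.115, 0.698, -0.116, 0.698]
wrist_force: [-0.5, -4.9, 0.6]
grip_width: 0.0315
```

```bash
python3 st.py
```

```text
t 3.0 p [ 0.4849 -0.0041  0.0533] F [-0.53 -4.89  0.62] T [-0.945  0.21  -0.034] w 0.0315 yaw -18.76 tilt [-0.    -0.001 -1.   ]
```

carry_out([
  [0, -0.1, 0, 3],
  [0, -0.1, 0, 6],
  [0, -0.1, 0, 8],
  [0, -0.1, 0, 8],
])

```text
t: 3.33
position: [0.4849, -0.0046, 0.0532]
orientation: [0.068, 0.704, -0.068, 0.704]
wrist_force: [-1.0, -1.4, -0.9]
grip_width: 0.0319
```

```bash
python3 st.py
```

```text
t 3.33 p [ 0.4849 -0.0046  0.0532] F [-0.98 -1.42 -0.87] T [-0.445  0.211 -0.048] w 0.0319 yaw -10.96 tilt [-0. -0. -1.]
```

carry_out([
  [0, 0, 0, 2],
  [0, 0, 0, 4],
  [0, 0, 0, 4],
])

```text
t: 3.58
position: [0.4849, -0.0047, 0.0532]
orientation: [0.043, 0.706, -0.043, 0.706]
wrist_force: [-1.4, -3.3, -1.1]
grip_width: 0.0319
```

```bash
python3 st.py
```

```text
t 3.58 p [ 0.4849 -0.0047  0.0532] F [-1.4  -3.32 -1.08] T [-0.587  0.259 -0.047] w 0.0319 yaw -6.99 tilt [-0. -0. -1.]
```

carry_out([
  [0, 0, 0, 2],
  [0, 0, 0, 4],
  [0, 0, 0, 4],
])

```text
t: 3.83
position: [0.4846, -0.0047, 0.0532]
orientation: [0.019, 0.707, -0.019, 0.707]
wrist_force: [-2.0, -2.7, 0.1]
grip_width: 0.0318
```

```bash
python3 st.py
```

```text
t 3.83 p [ 0.4846 -0.0047  0.0532] F [-2.03 -2.75  0.07] T [-0.414  0.606 -0.298] w 0.0318 yaw -3.03 tilt [-0.001  0.    -1.   ]
```

The stop on the plus side is near yaw -4. I'll back off 6 degrees into the window and pull lightly.

carry_out([
  [0, 0, 0, -3],
  [0, 0, 0, -6],
  [0, 0, 0.2, -6],
  [0, 0, 0.4, -6],
  [0, 0, 0.4, -6],
])

```text
t: 4.25
position: [0.485, -0.0045, 0.0577]
orientation: [0.055, 0.705, -0.055, 0.705]
wrist_force: [-2.8, -0.8, 0.2]
grip_width: 0.0321
```

```bash
python3 st.py
```

```text
t 4.25 p [ 0.485  -0.0045  0.0577] F [-2.75 -0.81  0.2 ] T [-0.419  0.488  0.016] w 0.0321 yaw -8.89 tilt [ 0.  0. -1.]
```

carry_out([
  [0, 0, 0.2, 0],
  [0, 0, 0.35, 0],
  [0, 0, 0.35, 0],
])

```text
t: 4.5
position: [0.4851, -0.0045, 0.0612]
orientation: [0.055, 0.705, -0.055, 0.705]
wrist_force: [-2.6, -1.8, 0.2]
grip_width: 0.0315
```

```bash
python3 st.py; python3 - <<'E'
from h import *
a=camera("side")
A=cv2.resize(a["color"][150:220,225:305,::-1],(640,560),interpolation=cv2.INTER_CUBIC)
cv2.imwrite("pics/d3.png",A)
E
```

```text
t 4.5 p [ 0.4851 -0.0045  0.0612] F [-2.58 -1.83  0.17] T [-0.28   0.41   0.002] w 0.0315 yaw -8.91 tilt [ 0.  0. -1.]
```

View pics/d3.png

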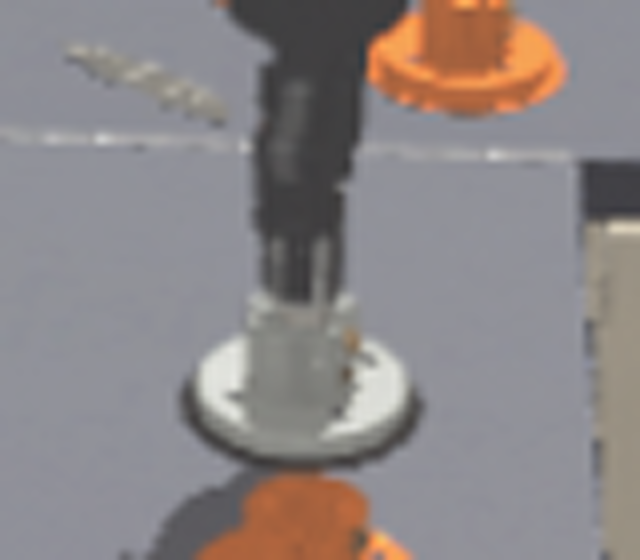

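No obstruction felt. A small test pull should now meet the second ridge at about z .063, which will show the eyepiece is coming along and isn't slipping.

carry_out([
  [0, 0, 0.1, 0],
  [0, 0, 0.2, 0],
  [0, 0, 0.3, 0],
  [0, 0, 0.3, 0],
])

```text
t: 4.88
position: [0.4846, -0.0045, 0.0632]
orientation: [0.055, 0.705, -0.055, 0.705]
wrist_force: [-1.1, 0.6, -7.8]
grip_width: 0.0317
```

```bash
python3 st.py
```

```text
t 4.88 p [ 0.4846 -0.0045  0.0632] F [-1.08  0.56 -7.79] T [-0.014  0.009  0.002] w 0.0317 yaw -8.91 tilt [-0.001  0.    -1.   ]
```

Blocked at z=.0632 with 7.8 N, so the first ridge is passed and the pin is under the second. I'll lower a touch and swing to the other side.

carry_out([
  [0, 0, -0.25, 0],
  [0, 0, -0.25, -7],
  [0, 0, -0.25, -14],
  [0, 0, -0.25, -21],
  [0, 0, -0.25, -28],
])

```text
t: 5.3
position: [0.4856, -0.0045, 0.0618]
orientation: [0.226, 0.67, -0.226, 0.671]
wrist_force: [-0.7, -0.2, -2.1]
grip_width: 0.032
```

```bash
python3 st.py
```

```text
t 5.3 p [ 0.4856 -0.0045  0.0618] F [-0.71 -0.2  -2.15] T [0.039 0.014 0.028] w 0.032 yaw -37.26 tilt [ 0.001  0.    -1.   ]
```

carry_out([
  [0, 0, 0, -3],
  [0, 0, 0, -6],
  [0, 0, 0, -6],
])

```text
t: 5.55
position: [0.4855, -0.0045, 0.0617]
orientation: [0.26, 0.657, -0.259, 0.658]
wrist_force: [0.7, 0.5, -1.3]
grip_width: 0.032
```

```bash
python3 st.py
```

```text
t 5.55 p [ 0.4855 -0.0045  0.0617] F [ 0.72  0.52 -1.29] T [ 0.002  0.009 -0.004] w 0.032 yaw -43.05 tilt [ 0.001  0.    -1.   ]
```

carry_out([
  [0, 0, 0.15, 0],
  [0, 0, 0.3, 0],
  [0, 0, 0.4, 0],
  [0, 0, 0.4, 0],
])

```text
t: 5.88
position: [0.4853, -0.0045, 0.0657]
orientation: [0.259, 0.658, -0.258, 0.658]
wrist_force: [0.2, 0.2, -1.1]
grip_width: 0.0322
```

```bash
python3 st.py
```

```text
t 5.88 p [ 0.4853 -0.0045  0.0657] F [ 0.22  0.23 -1.1 ] T [ 0.024 -0.029 -0.027] w 0.0322 yaw -42.87 tilt [ 0.001  0.    -1.   ]
```

Passing freely. Next ridge is expected at z≈.0722, so I rise to just short of it and then test.

carry_out([
  [0, 0, 0.2, 0],
  [0, 0, 0.4, 0],
  [0, 0, 0.6, 0],
  [0, 0, 0.8, 0],
  [0, 0, 0.8, 0],
])

```text
t: 6.3
position: [0.4844, -0.0043, 0.0725]
orientation: [0.259, 0.659, -0.259, 0.657]
wrist_force: [0.9, 2.2, -13.1]
grip_width: 0.0317
```

```bash
python3 st.py
```

```text
t 6.3 p [ 0.4844 -0.0043  0.0725] F [  0.86   2.25 -13.14] T [ 0.479 -0.458 -0.06 ] w 0.0317 yaw -42.91 tilt [-0.002  0.001 -1.   ]
```

Third ridge met at .0725, where expected. I back off 2.5 mm and swing to the plus side.

carry_out([
  [0, 0, -0.25, 0],
  [0, 0, -0.25, 7],
  [0, 0, -0.25, 14],
  [0, 0, -0.25, 21],
  [0, 0, -0.25, 28],
])

```text
t: 6.72
position: [0.4854, -0.0048, 0.0712]
orientation: [0.09, 0.701, -0.09, 0.702]
wrist_force: [-0.4, 0.7, -1.7]
grip_width: 0.0317
```

carry_out([
  [0, 0, 0, 3],
  [0, 0, 0, 5],
  [0, 0, 0, 5],
])

```text
t: 6.97
position: [0.4854, -0.0048, 0.0713]
orientation: [0.061, 0.704, -0.061, 0.705]
wrist_force: [0.1, -0.5, -1.7]
grip_width: 0.0317
```

```bash
python3 st.py
```

```text
t 6.97 p [ 0.4854 -0.0048  0.0713] F [ 0.13 -0.54 -1.67] T [-0.013 -0.077  0.005] w 0.0317 yaw -9.83 tilt [ 0.001 -0.    -1.   ]
```

carry_out([
  [0, 0, 0.15, 0],
  [0, 0, 0.3, 0],
  [0, 0, 0.45, 0],
  [0, 0, 0.45, 0],
])

```text
t: 7.3
position: [0.4853, -0.0046, 0.0758]
orientation: [0.061, 0.704, -0.061, 0.705]
wrist_force: [0.2, 0.7, -2.0]
grip_width: 0.0319
```

```bash
python3 st.py
```

```text
t 7.3 p [ 0.4853 -0.0046  0.0758] F [ 0.2   0.72 -1.96] T [-0.005 -0.007  0.041] w 0.0319 yaw -9.95 tilt [ 0.001 -0.    -1.   ]
```

Free past the third ridge. I'll keep lifting until it's out.

carry_out([
  [0, 0, 0.3, 0],
  [0, 0, 0.6, 0],
  [0, 0, 0.9, 0],
  [0, 0, 1.2, 0],
  [0, 0, 1.2, 0],
])

```text
t: 7.72
position: [0.4854, -0.0046, 0.0881]
orientation: [0.061, 0.704, -0.061, 0.705]
wrist_force: [0.5, -0.6, -1.2]
grip_width: 0.0318
```

```bash
python3 st.py
```

```text
t 7.72 p [ 0.4854 -0.0046  0.0881] F [ 0.46 -0.57 -1.17] T [-0.019  0.001  0.026] w 0.0318 yaw -9.92 tilt [ 0.001  0.    -1.   ]
```

carry_out([
  [0, 0, 1, 0],
  [0, 0, 2.5, 0],
  [0, 0, 4, 0],
  [0, 0, 5.5, 0],
  [0, 0, 7, 0],
])

```text
t: 8.13
position: [0.4849, -0.0046, 0.1586]
orientation: [0.061, 0.704, -0.061, 0.705]
wrist_force: [-0.5, 0.7, -0.7]
grip_width: 0.0318
```

```bash
python3 st.py; python3 - <<'E'
from h import *
a=camera("side"); save(a,"d4.png",(200,100,330,230),4.5)
E
```

```text
t 8.13 p [ 0.4849 -0.0046  0.1586] F [-0.51  0.68 -0.68] T [-0.018 -0.001  0.003] w 0.0318 yaw -9.92 tilt [ 0. -0. -1.]
```

View pics/d4.png

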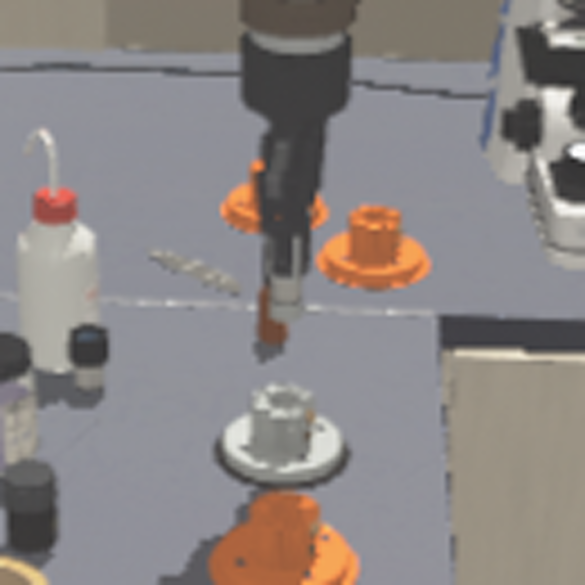

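Out and held: the steel foot shows below the fingers at (285,300) in the crop, and the stand sits down with its socket empty at (282,400). Now I carry it over to the packet at (0.500, 0.291).

carry_out([
  [0.1, 2, 0, 0],
  [0.3, 5.5, 0, 0],
  [0.5, 9, 0, 0],
  [0.7, 12.5, 0, 0],
  [0.8, 16, 0, 0],
])

```text
t: 8.6
position: [0.4929, 0.1569, 0.1574]
orientation: [0.061, 0.704, -0.061, 0.705]
wrist_force: [0.4, 0.4, -0.5]
grip_width: 0.032
```

carry_out([
  [0.2, 3.5, 0, 0],
  [0.4, 7, 0, 0],
  [0.6, 10.5, 0, 0],
  [0.7, 12.5, 0, 0],
  [0.7, 13.5, 0, 0],
])

```text
t: 9.02
position: [0.4996, 0.293, 0.1567]
orientation: [0.06, 0.705, -0.06, 0.704]
wrist_force: [0.2, -0.1, -1.0]
grip_width: 0.032
```

carry_out([
  [0, 0, -2, 0],
  [0, 0, -4, 0],
  [0, 0, -6, 0],
  [0, 0, -8, 0],
  [0, 0, -9, 0],
])

```text
t: 9.43
position: [0.4991, 0.2892, 0.0648]
orientation: [0.061, 0.705, -0.062, 0.704]
wrist_force: [0.2, -0.1, -2.2]
grip_width: 0.0315
```

```bash
python3 st.py; python3 - <<'E'
from h import *
a=camera("side"); save(a,"d5.png",(205,190,305,290),5.5)
E
```

```text
t 9.43 p [0.4991 0.2892 0.0648] F [ 0.19 -0.07 -2.22] T [-0.01  -0.019 -0.033] w 0.0315 yaw -9.95 tilt [-0.003 -0.002 -1.   ]
```

View pics/d5.png

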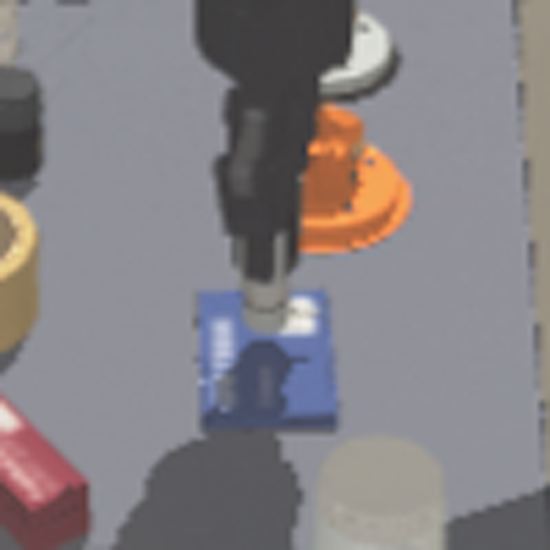

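The eyepiece hangs upright above the packet, with its foot at (265,325) in the crop. I'll lower it slowly to contact.

carry_out([
  [0, 0, -0.4, 0],
  [0, 0, -0.8, 0],
  [0, 0, -1.2, 0],
  [0, 0, -1.5, 0],
  [0, 0, -1.5, 0],
])

```text
t: 9.9
position: [0.5, 0.2904, 0.0522]
orientation: [0.061, 0.704, -0.061, 0.704]
wrist_force: [-0.6, -0.7, -1.0]
grip_width: 0.0317
```

```bash
python3 st.py
```

```text
t 9.9 p [0.5    0.2904 0.0522] F [-0.62 -0.73 -0.99] T [-0.077  0.027 -0.004] w 0.0317 yaw -9.92 tilt [ 0.  0. -1.]
```

carry_out([
  [0, 0, -0.15, 0],
  [0, 0, -0.3, 0],
  [0, 0, -0.4, 0],
  [0, 0, -0.4, 0],
])

```text
t: 10.23
position: [0.4999, 0.2904, 0.0482]
orientation: [0.061, 0.704, -0.061, 0.704]
wrist_force: [0.3, -0.6, -1.7]
grip_width: 0.0318
```

```bash
python3 st.py
```

```text
t 10.23 p [0.4999 0.2904 0.0482] F [ 0.31 -0.56 -1.68] T [0.011 0.027 0.035] w 0.0318 yaw -9.91 tilt [-0. -0. -1.]
```

carry_out([
  [0, 0, -0.05, 0],
  [0, 0, -0.1, 0],
  [0, 0, -0.1, 0],
])

```text
t: 10.48
position: [0.5001, 0.2905, 0.0475]
orientation: [0.061, 0.704, -0.061, 0.705]
wrist_force: [-0.3, 0.2, -0.6]
grip_width: 0.0316
```

```bash
python3 st.py
```

```text
t 10.48 p [0.5001 0.2905 0.0475] F [-0.34  0.16 -0.61] T [0.009 0.073 0.028] w 0.0316 yaw -9.92 tilt [ 0.  0. -1.]
```

carry_out([
  [0, 0, -0.05, 0],
  [0, 0, -0.1, 0],
  [0, 0, -0.1, 0],
])

```text
t: 10.73
position: [0.5003, 0.2904, 0.0474]
orientation: [0.061, 0.704, -0.061, 0.705]
wrist_force: [-2.0, -1.8, 7.7]
grip_width: 0.0317
```

```bash
python3 st.py
```

```text
t 10.73 p [0.5003 0.2904 0.0474] F [-2.03 -1.81  7.71] T [-0.43   0.407 -0.027] w 0.0317 yaw -9.92 tilt [ 0.001  0.    -1.   ]
```

Contact at z=.0474, matching the computed height. I'll relax the press and release.

carry_out([
  [0, 0, 0.08, 0],
  [0, 0, 0.08, 0],
])

```text
t: 10.9
position: [0.5001, 0.2905, 0.0474]
orientation: [0.061, 0.704, -0.061, 0.705]
wrist_force: [0.0, -0.6, 3.6]
grip_width: 0.0319
```

carry_out([
  [0, 0, 0, 0],
  [0, 0, 0, 0],
  [0, 0, 0, 0],
  [0, 0, 0, 0],
  [0, 0, 0, 0],
], hand=0.9)

```text
t: 11.32
position: [0.4999, 0.2904, 0.0469]
orientation: [0.061, 0.705, -0.061, 0.704]
wrist_force: [0.4, 0.0, -0.9]
grip_width: 0.0772
```

```bash
python3 st.py; python3 - <<'E'
from h import *
a=camera("side"); save(a,"d6.png",(205,190,305,290),5.5)
E
```

```text
t 11.32 p [0.4999 0.2904 0.0469] F [ 0.39  0.   -0.93] T [-0.029 -0.01   0.016] w 0.0772 yaw -9.92 tilt [-0. -0. -1.]
```

View pics/d6.png

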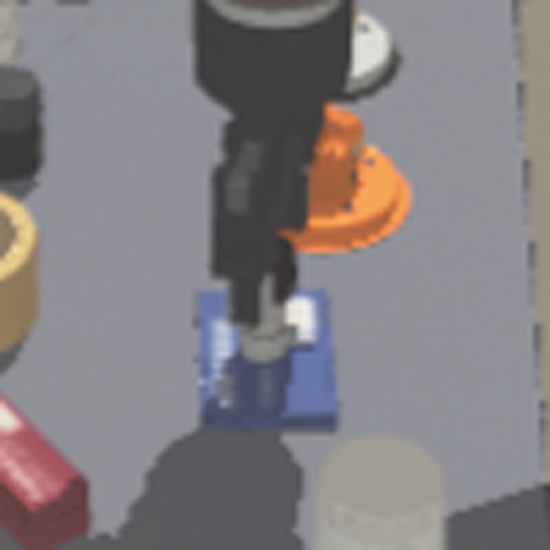

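The fingers are open and the foot stands on the packet at (265,345) in the crop. I'll rise straight up and then clear the view.

carry_out([
  [0, 0, 1, 0],
  [0, 0, 3, 0],
  [0, 0, 6, 0],
  [0, 0, 9.5, 0],
  [0, 0, 13, 0],
])

```text
t: 11.78
position: [0.4995, 0.2901, 0.179]
orientation: [0.061, 0.705, -0.061, 0.704]
wrist_force: [0.0, 0.3, 1.1]
grip_width: 0.0769
```

carry_out([
  [-3, 0, 1, 0],
  [-6, 1, 2, 0],
  [-9, 2, 3, 0],
  [-12, 3, 3, 0],
  [-15, 4, 3, 0],
])

```text
t: 12.2
position: [0.3489, 0.3307, 0.2087]
orientation: [0.062, 0.704, -0.061, 0.705]
wrist_force: [0.1, -0.2, 0.5]
grip_width: 0.0769
```

```bash
python3 st.py; python3 - <<'E'
from h import *
a=camera("side"); b=camera("top"); 
A=cv2.resize(a["color"][150:330,190:330,::-1],(400,514),interpolation=cv2.INTER_CUBIC);B=cv2.resize(b["color"][110:250,80:310,::-1],(400,243),interpolation=cv2.INTER_CUBIC)
B=np.vstack([B,np.zeros((514-243,400,3),np.uint8)])
cv2.imwrite("pics/d7.png",np.hstack([A,B]))
im=b["color"][185:225,130:170].max(2)<70
ce=np.argwhere(im)[:,::-1].mean(0)+[130,185]; print(im.sum(),ce,onz(b,*ce,0.071))
E
```

```text
t 12.2 p [0.3489 0.3307 0.2087] F [ 0.14 -0.17  0.5 ] T [-0.006 -0.025  0.015] w 0.0769 yaw -9.95 tilt [ 0.002  0.002 -1.   ]
76 [146.53947368 201.93421053] [0.50077121 0.28651881 0.071     ]
```

View pics/d7.png

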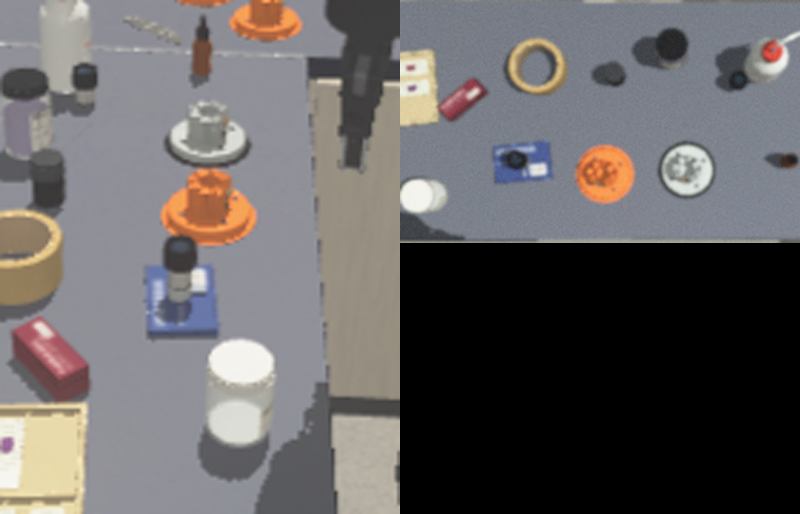

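The side crop shows the eyepiece upright on the packet at (180,265), and the top crop shows it at (515,160). The stand is down with its socket empty, the bystanders haven't moved, and the gripper is clear. I'm handing in.

```bash
python3 -c "
from bench import *
print(hand_in())"
```

```text
the job is handed in; nothing more can be done
None
```

The eyepiece is out of the steel stand and standing upright on the packet, let go, and the job is handed in at about 12.3 s of the 58 s allowed. `hand_in()` gave no verdict.

**Working it out:** I twisted it to the plus, minus and plus side in turn while pulling lightly. Light contact at z ≈ 0.063 and 0.0725 matched where the second and third ridges should be. One test pull peaked at 13 N, which includes about 1 N of eyepiece weight. That is right at the 12 N lift limit, so the stand may have lifted very slightly. I could not measure its height, but the arm stopped where the ridge was expected, so any lift was well under 1 cm.

**Placing:** It touched the packet with the TCP at z = 0.0474, against 0.0475 calculated, and I released it at about (0.500, 0.290).

**Last checks:**
- **Eyepiece:** both cameras show it upright near the packet's centre. The top view puts its head at (0.501, 0.287), about 4 mm from the release point and within measuring error.
- **Stand and bystanders:** the stand is down with its socket empty, and the bystanders look where they were. I judged that by eye, not by measurement.
- **Gripper:** it is clear of everything.
- **Grip width:** it read about 32 mm on the 34 mm head throughout. It stayed steady, so I took it as an offset in the reading.

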